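# Unscrew the lid of a leaning button jar and lay it on the saucer

## Robot

A 7-joint arm with a two-finger parallel gripper is mounted at the origin on a cart in front of the work surface, level with it; the furniture and walls round the work are solid. World frame = base frame: x ahead of the robot, y to its left, z up, the work surface at z = 0. Lengths are in m, angles in rad, forces in N, time in s.
With the tool pointing down it reaches from about 0.4 to 0.85 m from the base axis. Payload 10.4 kg.
Tool frame: the origin (TCP) lies midway between the tips of the shut fingers; the grasp point (between the pads) lies 19 mm behind it; z points along the fingers, y is the line along which they close (so a half turn about z gives the same grasp; the last joint's range is limited). The gripper opens to 85 mm and grips with 20 to 120 N. Pads are 22 mm wide; open, the fingers measure 114 mm over their backs; the gripper's body (76 mm by 85 mm) begins 54 mm behind the grasp point. The pads swing forward as they close: fully open they stand 13 mm farther back than shut.
Start: joints at [-0.023, 0.332, -0.065, 1.46, 0.022, 1.35, -0.088], TCP at [0.625, 0, 0.231] pointing down, gripper open.
Joint ranges: [-2.6, 2.6], [-0.5, 2.12], [-1.47, 1.34], [0.16, 2.42], [-1.27, 4.41], [0.06, 2.06], [-2.6, 2.6]. Speed limits (rad/s): [2.22, 2.22, 2.79, 2.79, 3.14, 3.14, 3.14].

## Interface

Orientations are given as a unit quaternion [x, y, z, w].
In Python, from bench import * gives the robot as it stands.
- The arm moves only by the tool servo_tool, never from a script. Its arguments are lists of equal length, an entry for each row: "claw": the opening, from -1 (shut) to 1 (fully open), so that 0 is half open; "dp": the shift along the tool's x, y, z in m, a list of three; "turn": the turn, a rotation vector about the tool's x, y, z in degrees, a list of three. A call has exactly 10 rows; each row shifts and turns the commanded pose from where the row before left it, along the tool's axes as they then stand; what a row does not reach is not made up. A row lasts 1/12 s, in which the tool goes at most 41.7 mm and 7.16 degrees, less where a joint would pass 70% of its speed; a pose out of reach is approached as far as the arm can. A call is refused whole if a number of a shift passes 0.0417 or a number of a turn 7.16, either way. A call with a gripper value outside its range is refused whole. The fingers move at their own pace and stop on an object; "grip_force" is the grip in N (left out, the last holds). Time passes only in rows, so rows that do not move let the fingers close, or fill a call up. It gives the time, the measured TCP pose, the force, the opening and the grip force at its end, in the units of the state.
- sense(): the state, without advancing time (a new reading comes with each control period).
- get_image(name): name is "scene" or "side" or "wrist"; returns the picture (400x640x3 uint8, red, green, blue); there is no depth.
- get_calibration(name): a dict with "camera_matrix" (3x3 intrinsics, pixels), "origin" and "rotation" of the camera in the world. Camera axes: x right, y down, z forward; pixel columns grow to the right and rows downward; lengths in m; the calibration is good to about 2 mm. A picture is of the moment at which its call begins: read the wrist's pose just before it. get_calibration takes no time and is no camera call; for the wrist camera it gives the pose at the moment of the call.
- close_job(): hands the job in; it is judged then, once.
Trained networks look in the newest picture that a camera, given by its name, has taken for a name from the list of things; names that differ only in an ending like _2 or _b are one class to them, and where a whole thing is asked for, a point or a joint stands for the part that bears it (a point fixed in the world has none). Each returns a list of dicts, best first, with "conf" (0 to 1); they miss things now and then, are a little off and sometimes report something else, mostly with a low value. They report only what shows in the picture. A call takes as long as a camera call. They do not tell look-alikes from the thing itself.
- spot_in(thing, camera): "pixel" ([column, row] in pixels, amid what is visible of it).
- outline_of(thing, camera): "region" (400x640 bool, what is visible of it) and "pixel" ([column, row] in pixels, amid what is visible of it).
The state is a dict: "time": time; "joints": joint angles; "qvel": joint speeds; "joint_efforts": joint torques, N m; "position": TCP position; "ee_rot": TCP orientation; "contact_force": force on the tool from outside, world axes, zero at the start; "torque": the same for the moment, N m; "width": finger opening in m; "gripper_force": force on a finger pad.
Only numpy, scipy, OpenCV 4.12 (cv2) and the standard library are available. Lean on these libraries where they do the work, as an engineer would, in place of code of your own. Each camera call takes 0.05 s, during which the arm holds its last target. There are 200 camera calls.

## Task

Open the button jar that leans in its wooden stand: unscrew the red lid anticlockwise, taking a fresh grip as often as you need, and never pull, push or wrench it against its thread. Keep hold of the lid as it comes free so that it cannot drop, then lay it flat, open side down, in the middle of the white saucer and let go. Leave the thread spools, the tape measure and the thimble where they are.

Things in the scene. Friction and masses are not known exactly. Their poses are not given: they have to be found in the camera images.
- lid: Red ribbed screw lid, 50 mm across, 31.5 mm high. Origin: centre of the open lower edge; z runs along its axis out through the closed top. The top 12 mm (z 19.5 to 31.5) is the solid round grip, the skirt below is 48.6 mm across. Right-hand screw thread inside, with a little play, so a loosened lid leans slightly. It starts screwed fully home.
- jar: Clear glass jar of buttons, 72 mm across, 110 mm high, clamped immovably in an angled wooden stand. Origin: centre of its bottom; z is the axis, leaning 30 degrees from vertical out of the mouth. Lid home: lid origin at z = 90.5 mm on the axis. Coarse right-hand thread whose pitch is not known: the lid rises as it is turned and comes free after a little under one full turn (not before 0.8 turn). The shoulder below the lid widens from z = 86 mm downwards.
- jar_rim (a point): Centre of the jar's mouth, on the axis, 110 mm from its bottom; the closed lid squeezes a rubber seal there that pushes it up with about 4 N over the first 2 mm. Seen from outside along the axis, unscrewing is anticlockwise. The stand's base is 176 x 124 mm.
- saucer: White saucer, 156 mm across, 13 mm high at its rim, 0.4 kg, standing loose on the table. Origin: centre of its underside. Its flat middle, 74 mm across, is 5 mm above the table.
- red_spool: Wooden spool of red thread, 34 mm across, 44 mm high, upright; origin under its middle. Leave it alone.
- blue_spool: Wooden spool of dark blue thread, 35 mm across, 46 mm high, upright; origin under its middle. Leave it alone.
- tape_measure: Round yellow tape measure, 52 x 74 x 18 mm, lying flat; origin under its middle. Leave it alone.
- thimble: Steel thimble, 20 mm across, 21 mm high, upright; origin under its middle. Leave it alone.
There are look-alikes about, which are no part of the job. Of the things like the lid, leave any that is pink; of the rest the larger one is meant.

How it is judged:
On the way, in this order (a step that is already met when the one before it is completed fails the run):
1. the lid has climbed 6 to 11 mm up its thread, still square on the neck (within 3 mm of the jar's axis, 0.07 rad of its direction) (z of lid in the frame of jar between 0.0965 and 0.1015 m and x of lid in the frame of jar between -0.003 and 0.003 m and y of lid in the frame of jar between -0.003 and 0.003 m and angle between the z axis of lid and the z axis of jar, either way round below 0.07 rad), for 0.1 s.
2. the lid is off, 25 mm or more above its home along the jar's axis, held in the fingers and clear of the jar (z of lid in the frame of jar above 0.1155 m and contact force between the fingers and lid above 1 N and contact force between lid and jar below 0.1 N), for 0.2 s.
At the end, for the whole second after the job is handed in: the lid lies on the saucer, open side down and level (within 0.12 rad), its centre within 25 mm of the saucer's centre, its lower edge 2 to 9 mm above the table, at rest and released; the saucer stands level (within 0.1 rad) (horizontal distance between lid and saucer below 0.025 m and height (world z) of lid between 0.002 and 0.009 m and angle between lid's own z axis and vertical below 0.12 rad and angle between saucer's own z axis and vertical below 0.1 rad and contact force between lid and saucer above 0.1 N and linear speed of lid below 0.02 m/s and contact force between the fingers and lid below 0.05 N); the robot touches nothing.
It fails at once if the lid and the jar press on each other with over 25 N (lid wrenched against the thread, the neck or the seal) (contact force between lid and jar above 25 N).
It fails at once if the lid drops: over 0.4 m/s with no finger on it (linear speed of lid above 0.4 m/s and contact force between the fingers and lid below 0.05 N).
It fails at once if the lid comes down beside the saucer (its lower edge under 30 mm above the table, over 60 mm from the saucer's centre) (height (world z) of lid below 0.03 m and horizontal distance between lid and saucer above 0.06 m).
It fails at once if the saucer is shoved over 40 mm (distance of saucer from where it was at the start of the episode above 0.04 m).
It fails at once if a spool, the tape measure or the thimble is moved over 20 mm (distance of any of red_spool, blue_spool, tape_measure, thimble from where it was at the start of the episode above 0.02 m).
It also fails if it takes over 72 s, if anything falls off the work surface, if the arm or the gripper's body presses on something with over 40 N, if the wrist force passes 120 N, or if a joint passes its speed limit or range.

## Working session

There is one attempt and no reset: what is moved stays moved. The work goes in short steps, Python scripts to look and compute and a tool call to move; the robot and the scene stay as the last step left them, time stands still between calls to the robot, and variables do not carry over. Pictures are saved under pics/ and viewed, at most 11 in all, crops included, and the job is handed in when it is done.

Besides the shell and the picture viewer there is one more tool, called after "Request:" as name(argument=value, ...) on one line, values as JSON. servo_tool: Moves the arm, as the interface text tells. Its arguments: {"type":"object","properties":{"claw":{"type":"array","items":{"type":"number"}},"dp":{"type":"array","items":{"type":"array","items":{"type":"number"}}},"turn":{"type":"array","items":{"type":"array","items":{"type":"number"}}},"grip_force":{"type":"number"}},"required":["claw","dp","turn"]}

```bash
mkdir -p pics; ls
python3 - <<'E'
from bench import *
import cv2,numpy as np
s=sense();print({k:np.round(v,3) for k,v in s.items()})
for c in("scene","side"):
    im=get_image(c);cv2.imwrite(f"pics/{c}0.png",im[:,:,::-1]);k=get_calibration(c);print(c,np.round(k["camera_matrix"],1).tolist(),np.round(k["origin"],3),np.round(k["rotation"],3).tolist())
    for t in("lid","jar","saucer"):
        print(t,[(np.round(d["pixel"]),round(d["conf"],2)) for d in spot_in(t,c)])
E
```

```text
pics
{'time': np.float64(0.0), 'joints': array([-0.023,  0.333, -0.065,  1.461,  0.022,  1.35 , -0.089]), 'qvel': array([-0.001,  0.001,  0.   ,  0.001,  0.001, -0.001,  0.001]), 'joint_efforts': array([ 0.0000e+00, -6.2545e+01,  5.0000e-02, -3.9161e+01,  1.6000e-02,
        1.0000e-02, -0.0000e+00]), 'position': array([0.625, 0.   , 0.23 ]), 'ee_rot': array([ 0.707,  0.707, -0.001, -0.   ]), 'contact_force': array([-0.177,  0.984, -0.013]), 'torque': array([-0.02 , -0.054,  0.002]), 'gripper_force': np.float64(0.0), 'width': np.float64(0.085)}
scene [[483.2, 0.0, 320.8], [0.0, 483.2, 193.7], [0.0, 0.0, 1.0]] [ 0.062 -0.961  0.719] [0.842, -0.262, 0.129, -0.453]
lid [(array([413., 287.]), 0.82), (array([276., 160.]), 0.61), (array([308., 223.]), 0.58)]
jar [(array([286., 175.]), 0.56)]
saucer [(array([356., 246.]), 0.81)]
side [[373.5, 0.0, 315.5], [0.0, 373.5, 193.6], [0.0, 0.0, 1.0]] [0.203 0.509 0.697] [-0.224, 0.866, -0.432, 0.111]
lid [(array([302., 227.]), 0.83), (array([349., 167.]), 0.64), (array([322., 232.]), 0.62)]
jar [(array([285., 239.]), 0.71)]
saucer [(array([335., 198.]), 0.63)]
```

View pics/scene0.png

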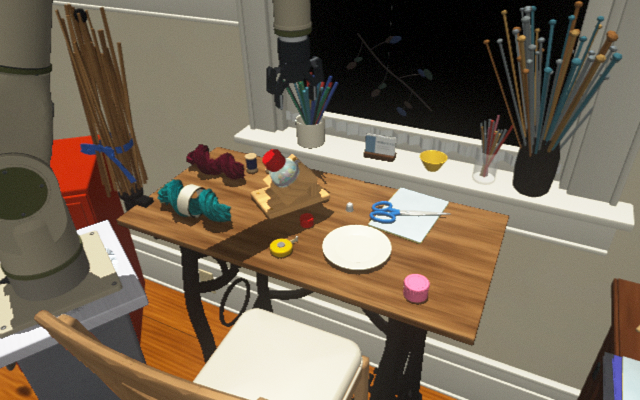

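View pics/side0.png

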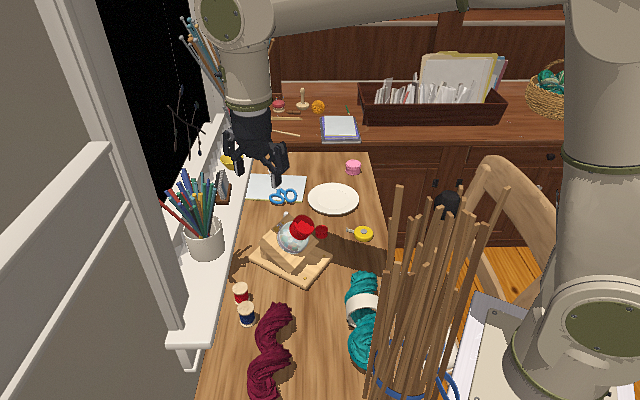

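Scene: candidates for the lid are the red cap on the jar (275,160), the pink tin (416,288) and a small red cap on the table (308,223). The choice is the red cap on the jar, the larger of the non-pink ones. In the side view it is at (302,227), the small one at (321,232) and the pink one at (353,167). The saucer is at (356,247) and (333,199).

```bash
cat > h.py <<'E'
from bench import *
import cv2,numpy as np
from scipy.spatial.transform import Rotation as R
from scipy.optimize import least_squares
def cal(c):
    k=get_calibration(c);q=np.array(k["rotation"],float)
    Rm=R.from_quat(q).as_matrix() if q.size==4 else q
    return np.array(k["camera_matrix"]),np.array(k["origin"]),Rm
def ray(c,p,k=None):
    K,o,Rm=k or cal(c);d=Rm@np.linalg.solve(K,[p[0],p[1],1]);return o,d/np.linalg.norm(d)
def tri(rs):
    A=sum(np.eye(3)-np.outer(d,d) for o,d in rs);b=sum((np.eye(3)-np.outer(d,d))@o for o,d in rs);return np.linalg.solve(A,b)
def plane(c,p,z):
    o,d=ray(c,p);return o+d*(z-o[2])/d[2]
def proj(k,P):
    K,o,Rm=k;q=(np.atleast_2d(P)-o)@Rm@K.T;return q[:,:2]/q[:,2:]
def cyl(c,a,parts):  # points of circles: (z,r)
    a=a/np.linalg.norm(a);u=np.cross(a,[0,1,.01]);u/=np.linalg.norm(u);v=np.cross(a,u);t=np.linspace(0,6.283,60)
    return np.vstack([c+a*z+r*(np.cos(t)[:,None]*u+np.sin(t)[:,None]*v) for z,r in parts])
LID=[(0,.0243),(.0195,.0243),(.0195,.025),(.0315,.025)]
def axis(az,t=np.pi/6): return np.array([np.sin(t)*np.cos(az),np.sin(t)*np.sin(az),np.cos(t)])
E
python3 - <<'E'
from h import *
M={}
for c in("scene","side"):
    im=get_image(c)
    for t in("lid","jar","saucer","red_spool","blue_spool","tape_measure","thimble"):
        L=outline_of(t,c)
        for d in L[:3]:
            m=d["region"];x,y,w,h=cv2.boundingRect(m.astype(np.uint8));print(c,t,round(d["conf"],2),np.round(d["pixel"]),m.sum(),(x,y,w,h),im[m].mean(0).round())
        M[c+t]=np.array([d["region"] for d in L])
np.savez("m.npz",**M)
E
python3 - <<'E'
from h import *
for c in("scene","side"):
    im=get_image(c);x,y=((275,175) if c=="scene" else (300,240))
    a=cv2.resize(im[y-50:y+50,x-65:x+65],(520,400),interpolation=cv2.INTER_CUBIC)
    cv2.imwrite(f"pics/c_{c}.png",a[:,:,::-1])
a=np.hstack([cv2.imread("pics/c_scene.png")[:,60:460],cv2.imread("pics/c_side.png")[:,60:460]]);cv2.imwrite("pics/crop1.png",a)
E
```

```text
scene lid 0.89 [273. 159.] 387 (262, 149, 24, 23) [141.  35.  32.]
scene lid 0.82 [416. 289.] 578 (403, 275, 26, 27) [207. 123. 152.]
scene lid 0.52 [306. 223.] 169 (299, 213, 13, 15) [112.  33.  26.]
scene jar 0.57 [287. 174.] 529 (270, 158, 29, 29) [141. 146. 135.]
scene saucer 0.83 [355. 247.] 2450 (322, 225, 69, 45) [248. 246. 233.]
scene saucer 0.4 [272. 163.] 393 (262, 149, 24, 23) [141.  35.  33.]
scene blue_spool 0.73 [249. 160.] 201 (244, 153, 13, 19) [112.  96.  79.]
scene tape_measure 0.82 [280. 248.] 361 (270, 238, 28, 19) [201. 173.  38.]
scene thimble 0.59 [350. 208.] 62 (345, 202, 8, 10) [161. 154. 140.]
side lid 0.7 [299. 226.] 477 (289, 215, 26, 25) [165.  26.  31.]
side lid 0.63 [320. 232.] 134 (315, 226, 13, 13) [123.  19.  23.]
side lid 0.56 [353. 169.] 202 (346, 160, 15, 15) [207. 129. 152.]
side jar 0.6 [286. 240.] 560 (274, 221, 34, 32) [166. 165. 156.]
side saucer 0.92 [336. 200.] 1298 (308, 183, 51, 32) [242. 233. 217.]
side saucer 0.62 [245. 316.] 363 (238, 301, 18, 26) [146. 132. 118.]
side red_spool 0.81 [240. 294.] 255 (233, 282, 17, 22) [189. 131. 110.]
side blue_spool 0.71 [246. 314.] 425 (237, 301, 19, 27) [149. 132. 115.]
side blue_spool 0.28 [336. 198.] 1289 (308, 183, 51, 31) [243. 234. 218.]
side tape_measure 0.83 [362. 232.] 266 (347, 226, 26, 16) [206. 178.  64.]
```

View pics/crop1.png

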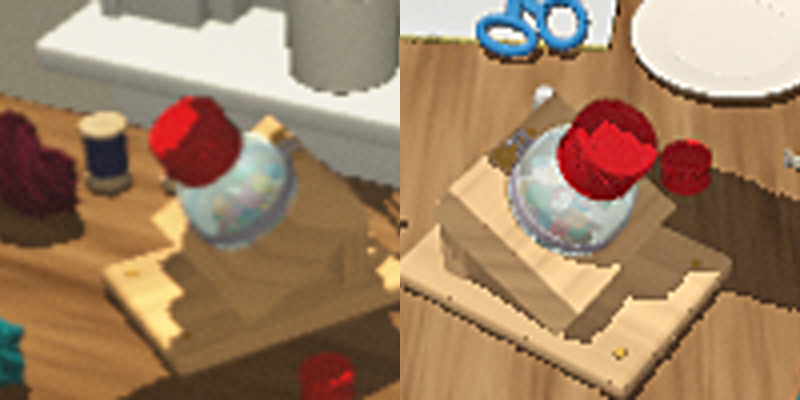

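```bash
cat > fit.py <<'E'
from h import *
from scipy.optimize import minimize
def sil(k,pts,s=4):
    p=proj(k,pts);h=cv2.convexHull(p.astype(np.float32))[:,0];m=np.zeros((400*s,640*s),np.uint8)
    cv2.fillConvexPoly(m,np.round(((h+.5)*s-.5)*16).astype(np.int32),1,shift=4);return m>0
E
python3 - <<'E'
from fit import *
M=np.load("m.npz");ks={c:cal(c) for c in("scene","side")}
lm={c:cv2.resize(M[c+"lid"][0].astype(np.uint8),None,fx=4,fy=4,interpolation=0)>0 for c in ks}
jm={c:cv2.resize(M[c+"jar"][0].astype(np.uint8),None,fx=4,fy=4,interpolation=0)>0 for c in ks}
p0=tri([ray("scene",(273.5,160)),ray("side",(301.5,227))]);print(p0)
def f(x):
    c,a=x[:3],axis(x[3]);e=0
    for n,k in ks.items():
        s=sil(k,cyl(c,a,LID));e+=(s^lm[n]).sum()/lm[n].sum()
        j=sil(k,cyl(c-.0905*a,a,[(.0,.036),(.08,.036),(.1,.024)]));e+=(jm[n]&~j&~s).sum()/jm[n].sum()
    return e
R_=[]
for az in np.arange(-3,3.2,.6):
    a=axis(az);r=minimize(f,[*(p0-.016*a),az],method="Nelder-Mead",options=dict(initial_simplex=np.array([[*(p0-.016*a),az]]+[[*(p0-.016*a+.008*np.eye(4)[i][:3]),az+.4*(i==3)] for i in range(4)]),maxiter=150))
    R_.append((round(r.fun,3),np.round(r.x,4)))
for q in sorted(R_,key=lambda q:q[0])[:5]:print(q)
for c in ks:
    m=M[c+"saucer"][0].astype(np.uint8);cn=max(cv2.findContours(m,0,1)[0],key=len);e=cv2.fitEllipse(cn);print("saucer",plane(c,e[0],.013),e)
for t in("thimble","tape_measure","blue_spool","red_spool"):
    for c in ks:
        if len(M[c+t]):
            ys,xs=np.nonzero(M[c+t][0]);print(t,c,plane(c,(xs.mean(),ys.mean()),{"t":.01}.get(t[0],.022)))
for c,p in(("scene",(416,289)),("scene",(306,223)),("side",(320,232))):print("other",plane(c,p,.015))
# stand base corners (crop px -> image), at z~.012
for u,v in((5,265),(230,395),(330,265)):print("base",plane("side",((u+60)/4+235,v/4+190),.012))
for u,v in((105,270),(190,372)):print("baseS",plane("scene",((u+60)/4+210,v/4+125),.012))
E
```

```text
[ 0.53479961 -0.02697813  0.1270524 ]
(np.float64(0.287), array([ 0.5432, -0.0273,  0.1138,  2.9542]))
(np.float64(0.288), array([ 0.5432, -0.0272,  0.1137, -3.2668]))
(np.float64(0.288), array([ 0.543 , -0.0272,  0.1141,  3.0009]))
(np.float64(0.289), array([ 0.5433, -0.0269,  0.1139, -3.3004]))
(np.float64(0.289), array([ 0.543 , -0.0274,  0.1139,  2.9777]))
saucer [ 0.58353232 -0.30098512  0.013     ] ((355.8669738769531, 246.6868438720703), (43.979881286621094, 68.5762710571289), 92.31893157958984)
saucer [ 0.58485159 -0.29148903  0.013     ] ((333.01654052734375, 197.96473693847656), (30.826446533203125, 51.2136116027832), 92.66419219970703)
thimble scene [ 0.6659946  -0.16408796  0.01      ]
tape_measure scene [ 0.44816554 -0.20065983  0.01      ]
tape_measure side [ 0.44959527 -0.19497454  0.01      ]
blue_spool scene [0.5590759  0.16914079 0.022     ]
blue_spool side [0.55969838 0.16256591 0.022     ]
red_spool side [0.60577998 0.12509452 0.022     ]
other [ 0.60069323 -0.47730683  0.015     ]
other [ 0.53784629 -0.16363435  0.015     ]
other [ 0.5470601  -0.13949379  0.015     ]
base [0.65638648 0.01846348 0.012     ]
base [0.48363455 0.03768087 0.012     ]
base [ 0.47930959 -0.0797172   0.012     ]
baseS [0.49306038 0.03711706 0.012     ]
baseS [ 0.4836483  -0.09530179  0.012     ]
```

The crop confirms it: the large red cap sits on the leaning jar, and the small red one is a decoy on the table. The jar leans toward the robot, azimuth about 3.0. I'm approaching along the axis.

Request:
servo_tool(claw=[1,1,1,1,1,1,1,1,1,1], dp=[[-0.004,-0.03,0],[-0.004,-0.03,0],[-0.004,-0.03,0],[-0.004,-0.03,0],[-0.004,-0.03,0],[0,0,0],[0,0,0],[0,0,0],[0,0,0],[0,0,0]], turn=[[0,0,0],[0,0,0],[0,0,0],[0,0,0],[0,0,0],[-6,0,0],[-6,0,0],[-6,0,0],[-6,0,0],[-6,0,0]])

```text
time: 2.13
position: [0.4752, -0.02, 0.2323]
ee_rot: [0.682, 0.682, 0.185, 0.185]
contact_force: [-0.5, 0.6, 0.4]
width: 0.0855
gripper_force: 0.0
```

Run:
```python
from h import *
s=sense();print(s["position"],R.from_quat(s["ee_rot"]).as_matrix().round(3).tolist(),np.round(s["joints"],3))
k=cal("wrist");im=get_image("wrist");cv2.imwrite("pics/w1.png",im[:,:,::-1]);np.savez("w1.npz",im=im,K=k[0],o=k[1],R=k[2])
for t in("lid","jar","jar_rim"):
  for d in outline_of(t,"wrist"):
    m=d["region"];print(t,round(d["conf"],2),d["pixel"],m.sum(),cv2.boundingRect(m.astype(np.uint8)))
    if t=="lid": np.save("wl_%d.npy"%d["pixel"][0],m)
print(k[1],k[0][0,0],proj(k,s["position"]))
```

```text
[ 0.47521932 -0.02000212  0.23234105] [[0.0, 0.863, 0.506], [1.0, -0.0, 0.0], [0.0, 0.506, -0.863]] [ 3.000e-02 -3.790e-01 -9.200e-02  2.254e+00 -2.000e-03  7.350e-01
 -6.200e-02]
lid 0.92 [276.8, 263.5] 620 (268, 248, 28, 30)
lid 0.79 [317.6, 199.3] 2943 (288, 168, 60, 63)
lid 0.27 [321.0, 165.4] 1893 (281, 148, 84, 55)
jar 0.61 [322.0, 165.5] 1794 (281, 149, 84, 54)
jar_rim 0.78 [323.7, 165.5] 1978 (281, 149, 85, 55)
[0.40361061 0.05279852 0.35582928] 313.0254747778503 [[315.96100725 254.65949038]]
```

View pics/w1.png

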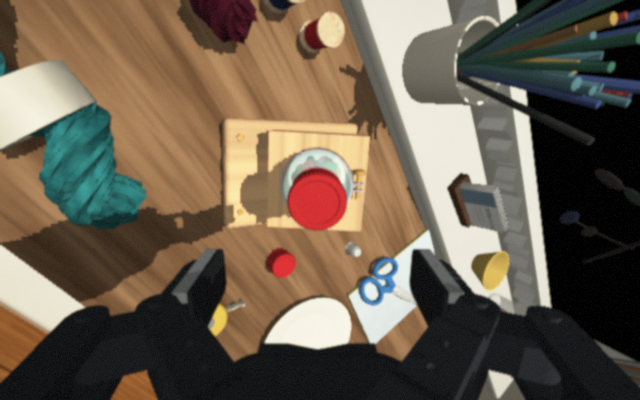

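Wrist view: lid's bright top at (318,200), jar behind it, and the stand base's left edge running (226,120)–(222,228). I'm refining the fit with this third view.

```bash
cat > fit3.py <<'E'
from fit import *
M=np.load("m.npz");ks={c:cal(c) for c in("scene","side")}
W=np.load("w1.npz");ks["wrist"]=(W["K"],W["o"],W["R"])
up=lambda m:cv2.resize(m.astype(np.uint8),None,fx=4,fy=4,interpolation=0)>0
im=W["im"].astype(int);red=(im[:,:,0]>60)&(im[:,:,1]<.45*im[:,:,0])&(im[:,:,2]<.45*im[:,:,0]);red[:, :280]=0;red[:,360:]=0;red[:160]=0;red[240:]=0
n,l,st,_=cv2.connectedComponentsWithStats(red.astype(np.uint8));i=1+st[1:,4].argmax();red=l==i;print("wrist red",st[i])
lm={c:up(M[c+"lid"][0]) for c in("scene","side")};lm["wrist"]=up(red)
def f(x,w={"scene":1,"side":1,"wrist":4}):
    return sum(w[n]*(sil(k,cyl(x[:3],axis(x[3]),LID))^lm[n]).sum()/lm[n].sum() for n,k in ks.items())
kw=ks["wrist"]
for p in((226,120),(222,228),(360,126)):
    o,d=ray("",p,kw);print("base",(o+d*(.015-o[2])/d[2]).round(4))
for az in(2.8,3.0,3.14,3.3):
    x0=np.array([.543,-.027,.114,az]);S=np.vstack([x0,x0+np.diag([.006,.006,.006,.2])])
    r=minimize(f,x0,method="Nelder-Mead",options=dict(initial_simplex=S,maxiter=150));print(round(r.fun,3),r.x.round(4),[round(float((sil(k,cyl(r.x[:3],axis(r.x[3]),LID))^lm[n]).sum()/lm[n].sum()),3) for n,k in ks.items()])
E
python3 fit3.py
```

```text
wrist red [ 288  168   58   62 2785]
base [0.4922 0.0366 0.015 ]
base [ 0.4777 -0.0826  0.015 ]
base [0.67   0.0242 0.015 ]
0.327 [ 0.5435 -0.0278  0.1142  2.8781] [0.067, 0.055, 0.051]
0.326 [ 0.5436 -0.0279  0.1142  2.8712] [0.07, 0.055, 0.05]
0.326 [ 0.5438 -0.0279  0.1138  2.8955] [0.075, 0.055, 0.049]
0.327 [ 0.5437 -0.0278  0.114   2.8885] [0.073, 0.055, 0.05]
```

```bash
cat >> fit3.py <<'E'
print("---")
for az in(2.88,2.95,3.02,3.09):
    r=minimize(lambda y:f([*y,az]),[.5435,-.0278,.114],method="Nelder-Mead",options=dict(initial_simplex=np.array([.5435,-.0278,.114])+np.vstack([np.zeros(3),.004*np.eye(3)])));c=r.x;a=axis(az)
    out=[az,r.fun.round(3),c.round(4)]
    p=proj(kw,cyl(c-.0905*a,a,[(.03,.036),(.07,.036)]));out+=["wrist jar x",p[:,0].min().round(1),p[:,0].max().round(1),"ytop",p[:,1].min().round(1)]
    for n in("side","scene"):
        p=proj(ks[n],cyl(c-.0905*a,a,[(.01,.036),(.068,.036)]));v=M[n+"jar"][0];dirn=[np.array([-1,0]),np.array([0,1]),np.array([1,1])/2**.5,np.array([1,0])]
        ys,xs=np.nonzero(v);q=np.c_[xs,ys]
        out+=[n]+[((p@d).max()-(q@d).max()).round(1) for d in dirn]
    print(*out)
E
python3 fit3.py|sed 1,/---/d
```

```text
2.88 0.325 [ 0.5436 -0.0279  0.1142] wrist jar x 279.0 351.5 ytop 153.8 side 0.1 4.8 0.5 2.9 scene -0.1 8.9 11.1 8.1
2.95 0.338 [ 0.544  -0.0274  0.1137] wrist jar x 279.3 351.7 ytop 151.4 side 1.1 5.6 0.3 2.2 scene -0.0 8.6 10.9 7.9
3.02 0.379 [ 0.5439 -0.0271  0.1137] wrist jar x 279.3 351.8 ytop 149.3 side 1.8 6.3 0.3 1.9 scene 0.3 8.2 10.5 7.5
3.09 0.431 [ 0.5442 -0.0265  0.1132] wrist jar x 279.4 351.8 ytop 146.8 side 2.7 7.1 0.3 1.3 scene 0.5 7.8 10.2 7.0
```

Request:
servo_tool(claw=[1,1,1,1,1,1,1,1,1,1], dp=[[0,0,0],[0,0,0],[0,0,0],[0,0,0],[0,0,0],[0,0,0],[0,0,0],[0,0,0],[0,0,0],[0,0,0]], turn=[[0,0,7],[0,0,7],[0,0,7],[0,0,7],[0,0,7],[0,0,7],[0,0,7],[0,0,7],[0,0,7],[0,0,7]])

```text
time: 3.17
position: [0.4764, -0.0195, 0.2324]
ee_rot: [0.952, 0.165, 0.255, 0.043]
contact_force: [-0.2, -0.6, -0.1]
width: 0.0852
gripper_force: 0.0
```

Request:
servo_tool(claw=[1,1,1,1,1,1,1,1,1,1], dp=[[0,0,0],[0,0,0],[0,0,0],[0,0,0],[0,0,0],[0,0,0],[0,0,0],[0,0,0],[0,0,0],[0,0,0]], turn=[[0,0,7],[0,0,7],[0,0,7],[0,0,7],[0,0,7],[0,0,7],[0,0,7],[0,0,7],[0,0,7],[0,0,0]])

```text
time: 4.0
position: [0.4764, -0.0195, 0.2325]
ee_rot: [0.898, -0.356, 0.24, -0.096]
contact_force: [-0.6, -0.5, 0.1]
width: 0.0852
gripper_force: 0.0
```

Run:
```python
from h import *
s=sense();print(s["position"],R.from_quat(s["ee_rot"]).as_matrix().round(3).tolist(),np.round(s["joints"],3))
k=cal("wrist");im=get_image("wrist");cv2.imwrite("pics/w2.png",im[:,:,::-1]);np.savez("w2.npz",im=im,K=k[0],o=k[1],R=k[2])
print(k[1])
```

```text
[ 0.47638352 -0.01947061  0.2325407 ] [[0.631, -0.594, 0.5], [-0.686, -0.727, 0.002], [0.362, -0.344, -0.866]] [ 0.571 -0.388 -0.512  2.226 -0.309  0.749 -2.113]
[ 0.45109893 -0.06831095  0.38264079]
```

View pics/w2.png

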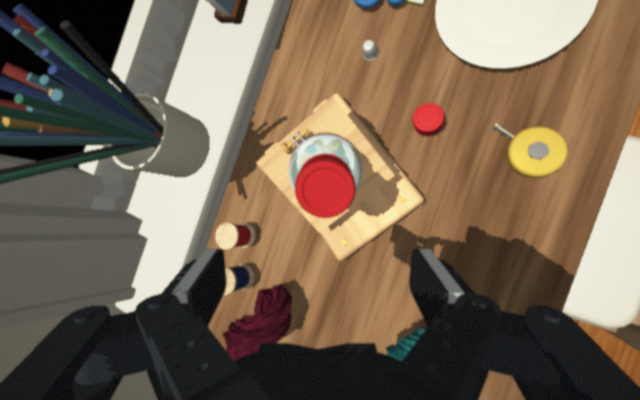

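Second wrist view: lid top at (326,188), base corners at (258,160), (338,95), (424,198) and (342,259).

```bash
cat > fit4.py <<'E'
from fit3 import *
print("=====")
W=np.load("w2.npz");k2=ks["w2"]=(W["K"],W["o"],W["R"])
im=W["im"].astype(int);red=(im[:,:,0]>60)&(im[:,:,1]<.45*im[:,:,0])&(im[:,:,2]<.45*im[:,:,0]);red[:, :285]=0;red[:,370:]=0;red[:145]=0;red[230:]=0
n,l,st,_=cv2.connectedComponentsWithStats(red.astype(np.uint8));i=1+st[1:,4].argmax();red=l==i;print("w2 red",st[i]);lm["w2"]=up(red)
g=lambda y,w={"scene":1,"side":1,"wrist":2,"w2":2}:f(y,w)
for z in(.012,.02):
    C=[]
    for p in((258,160),(338,95),(424,198),(342,259)):
        o,d=ray("",p,k2);C.append(o+d*(z-o[2])/d[2])
    C=np.array(C)[:,:2];print(C.round(4).tolist())
    for i in range(4):
        e=C[(i+1)%4]-C[i];print(np.linalg.norm(e).round(3),np.arctan2(e[1],e[0]).round(3),end=" ; ")
    print()
x0=np.array([.5436,-.0278,.114,2.95])
r=minimize(g,x0,method="Nelder-Mead",options=dict(initial_simplex=np.vstack([x0,x0+np.diag([.004,.004,.004,.15])])));print(r.fun,r.x.round(4))
# free tilt & only wrist views
h=lambda y:sum((sil(ks[n],cyl(y[:3],axis(y[3],y[4]),LID))^lm[n]).sum()/lm[n].sum() for n in("wrist","w2"))
x0=np.array([*r.x,np.pi/6]);q=minimize(h,x0,method="Nelder-Mead",options=dict(initial_simplex=np.vstack([x0,x0+np.diag([.004,.004,.004,.15,.05])]),maxiter=300));print("wrist only",q.fun,q.x.round(4))
for az in(2.9,2.97,3.04,3.1):
    r=minimize(lambda y:g([*y,az]),[.5435,-.0278,.114],method="Nelder-Mead",options=dict(initial_simplex=np.array([.5435,-.0278,.114])+np.vstack([np.zeros(3),.004*np.eye(3)])));print(az,r.fun.round(3),r.x.round(4))
    a=axis(az);p=proj(k2,cyl(r.x-.0905*a,a,[(.03,.036),(.07,.036)]));print("jar x",p[:,0].min(),p[:,0].max(),"ytop",p[:,1].min())
E
python3 fit4.py|sed 1,/=====/d
```

```text
w2 red [ 296  155   59   62 2869]
[[0.6676, 0.0438], [0.6532, -0.0938], [0.4844, -0.0848], [0.4907, 0.0345]]
0.138 -1.675 ; 0.169 3.088 ; 0.119 1.518 ; 0.177 0.053 ; 
[[0.663, 0.0414], [0.6488, -0.0933], [0.4837, -0.0844], [0.4898, 0.0323]]
0.135 -1.675 ; 0.165 3.088 ; 0.117 1.518 ; 0.173 0.053 ; 
0.41672642799988957 [ 0.5439 -0.0273  0.1136  2.9528]
wrist only 0.0948810741079815 [ 0.5456 -0.0279  0.1107  2.9961  0.4968]
2.9 0.422 [ 0.5439 -0.0279  0.1136]
jar x 291.6275547383371 365.2191056358786 ytop 129.68205642333072
2.97 0.416 [ 0.5442 -0.0275  0.1132]
jar x 290.5589207630366 364.063969382503 ytop 130.83242755030872
3.04 0.424 [ 0.5443 -0.0269  0.1133]
jar x 289.3695946551525 362.86425406652216 ytop 132.256433315207
3.1 0.436 [ 0.5445 -0.0263  0.1129]
jar x 288.38267659938606 361.7164541503449 ytop 133.62291596348618
```

Run:
```python
import cv2,numpy as np
a=cv2.imread("pics/w1.png")[135:245,270:370];b=cv2.imread("pics/w2.png")[120:230,275:375]
cv2.imwrite("pics/crop2.png",cv2.resize(np.hstack([a,b]),None,fx=4,fy=4,interpolation=cv2.INTER_CUBIC))
```

```text
(no output)
```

View pics/crop2.png

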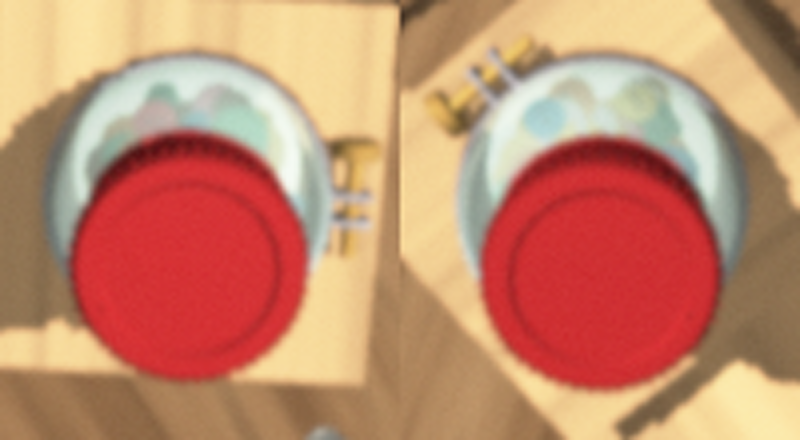

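```bash
cat > go.py <<'E'
from h import *
A=axis(3.06);C=np.array([.5444,-.0267,.1132])
def st(lidz=.0315):
    s=sense();p=s["position"];q=R.from_quat(s["ee_rot"]);T=q.as_matrix()
    rv=np.cross(T[:,2],-A);print("t",round(s["time"],2),"turn deg(tool)",np.degrees(T.T@rv).round(2),"w",round(s["width"],4),"gf",s["gripper_force"])
    d=p-C;print("TCP height over lid home",round(d@A,4),"offset tool(to goal)",(T.T@(C+A*lidz-p)).round(4))
    # offset after orientation fix
    T2=(R.from_rotvec(rv)*q).as_matrix();print("shift in aligned tool",(T2.T@(C+A*lidz-p)).round(4))
    print("F tool",(T.T@s["contact_force"]).round(2),"Ftorque tool",(T.T@s["torque"]).round(3),"joints",np.round(s["joints"],2))
if __name__=="__main__":
    import sys;st(float(sys.argv[1]))
E
python3 go.py .005
```

```text
t 4.05 turn deg(tool) [-1.81  1.59 -0.  ] w 0.0852 gf 0.0
TCP height over lid home 0.1374 offset tool(to goal) [0.0044 0.0054 0.1323]
shift in aligned tool [0.0007 0.0012 0.1324]
F tool [-0.69  0.67 -0.11] Ftorque tool [-0.377 -0.379 -0.041] joints [ 0.57 -0.39 -0.51  2.23 -0.31  0.75 -2.11]
```

Request:
servo_tool(claw=[1,1,1,1,1,1,1,1,1,1], dp=[[0,0,0],[0.0007,0.0012,0.01],[0,0,0.018],[0,0,0.018],[0,0,0.018],[0,0,0.018],[0,0,0.018],[0,0,0.018],[0,0,0.014],[0,0,0]], turn=[[-1.8,1.6,0],[0,0,0],[0,0,0],[0,0,0],[0,0,0],[0,0,0],[0,0,0],[0,0,0],[0,0,0],[0,0,0]])

```text
time: 4.88
position: [0.541, -0.0264, 0.115]
ee_rot: [0.898, -0.358, 0.246, -0.076]
contact_force: [-1.8, -0.0, -0.1]
width: 0.0853
gripper_force: 0.0
```

```bash
python3 go.py .005
python3 - <<'E'
from h import *
a=get_image("wrist")[100:400,120:520];b=get_image("side")[180:280,240:375]
b=cv2.resize(b,(400,300),interpolation=cv2.INTER_CUBIC)
cv2.imwrite("pics/w3.png",np.hstack([a,b])[:,:,::-1])
E
```

```text
t 4.88 turn deg(tool) [ 0.04  0.17 -0.  ] w 0.0853 gf 0.0
TCP height over lid home 0.0032 offset tool(to goal) [ 0.0016 -0.0013 -0.0018]
shift in aligned tool [ 0.0016 -0.0013 -0.0018]
F tool [-1.14  1.13 -0.77] Ftorque tool [-0.411 -0.493  0.004] joints [ 0.73 -0.02 -0.8   2.23  0.14  0.41 -2.51]
```

View pics/w3.png

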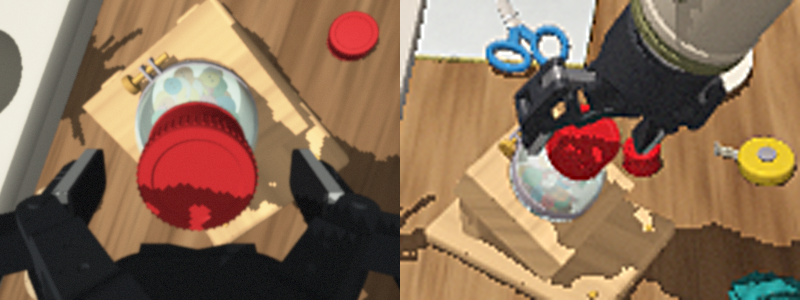

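Lid is centred between the open fingers (crop (197,175)). Closing gently.

Request:
servo_tool(claw=[1,1,0.3,0.2,0,-0.2,-0.2,-0.2,-0.2,-0.2], dp=[[0.0015,-0.0013,-0.002],[0,0,0],[0,0,0],[0,0,0],[0,0,0],[0,0,0],[0,0,0],[0,0,0],[0,0,0],[0,0,0]], turn=[[0,0,0],[0,0,0],[0,0,0],[0,0,0],[0,0,0],[0,0,0],[0,0,0],[0,0,0],[0,0,0],[0,0,0]], grip_force=20)

```text
time: 5.82
position: [0.5414, -0.027, 0.1198]
ee_rot: [0.897, -0.359, 0.248, -0.076]
contact_force: [-2.7, -1.1, 4.6]
width: 0.0496
gripper_force: 21.9
```

```bash
python3 go.py .005
```

```text
t 5.82 turn deg(tool) [ 0.03 -0.09 -0.  ] w 0.0496 gf 21.85359031202097
TCP height over lid home 0.0072 offset tool(to goal) [-0.0009  0.      0.0022]
shift in aligned tool [-0.0009  0.      0.0022]
F tool [ 0.86  1.   -5.33] Ftorque tool [-0.607 -0.299  0.001] joints [ 0.73 -0.03 -0.8   2.23  0.13  0.42 -2.5 ]
```

Request:
servo_tool(claw=[-0.2,-0.2,-0.2,-0.2,-0.2,-0.2,-0.2,-0.2,-0.2,-0.2], dp=[[0,0,-0.0002],[0,0,-0.0002],[0,0,-0.0002],[0,0,-0.0002],[0,0,-0.0002],[0,0,-0.0002],[0,0,-0.0002],[0,0,-0.0002],[0,0,0],[0,0,0]], turn=[[0,0,-5],[0,0,-5],[0,0,-5],[0,0,-5],[0,0,-5],[0,0,-5],[0,0,-5],[0,0,-5],[0,0,0],[0,0,0]])

```text
time: 6.65
position: [0.5403, -0.0267, 0.1209]
ee_rot: [0.965, -0.032, 0.259, 0.013]
contact_force: [-2.1, 0.4, 2.0]
width: 0.0496
gripper_force: 21.7
```

```bash
python3 go.py .005
```

```text
t 6.65 turn deg(tool) [ 0.06 -0.01  0.  ] w 0.0496 gf 21.684096383960423
TCP height over lid home 0.0087 offset tool(to goal) [-0.0003 -0.0003  0.0037]
shift in aligned tool [-0.0003 -0.0003  0.0037]
F tool [-0.81 -0.27 -2.79] Ftorque tool [-0.009 -0.71  -0.042] joints [ 0.7  -0.04 -0.76  2.23  0.12  0.42 -1.8 ]
```

Request:
servo_tool(claw=[-0.2,-0.2,-0.2,-0.2,-0.2,-0.2,-0.2,-0.2,-0.2,-0.2], dp=[[0,0,-0.00015],[0,0,-0.00015],[0,0,-0.00015],[0,0,-0.00015],[0,0,-0.00015],[0,0,-0.00015],[0,0,-0.00015],[0,0,-0.00015],[0,0,0],[0,0,0]], turn=[[0,0,-5],[0,0,-5],[0,0,-5],[0,0,-5],[0,0,-5],[0,0,-5],[0,0,-5],[0,0,-5],[0,0,0],[0,0,0]])

```text
time: 7.48
position: [0.5398, -0.0267, 0.122]
ee_rot: [0.918, 0.299, 0.239, 0.101]
contact_force: [0.1, 0.2, 0.7]
width: 0.0496
gripper_force: 21.6
```

```bash
python3 go.py .005
```

```text
t 7.48 turn deg(tool) [0.06 0.02 0.  ] w 0.0496 gf 21.605274159073815
TCP height over lid home 0.0099 offset tool(to goal) [-0.0001 -0.0006  0.0049]
shift in aligned tool [-0.0001 -0.0006  0.0049]
F tool [ 0.44  0.14 -0.59] Ftorque tool [ 0.335 -0.443 -0.012] joints [ 0.66 -0.04 -0.72  2.23  0.12  0.43 -1.11]
```

Request:
servo_tool(claw=[-0.2,-0.2,-0.2,-0.2,-0.2,-0.2,-0.2,-0.2,-0.2,-0.2], dp=[[0,0,-0.00014],[0,0,-0.00014],[0,0,-0.00014],[0,0,-0.00014],[0,0,-0.00014],[0,0,-0.00014],[0,0,-0.00014],[0,0,-0.00014],[0,0,0],[0,0,0]], turn=[[0,0,-5],[0,0,-5],[0,0,-5],[0,0,-5],[0,0,-5],[0,0,-5],[0,0,-5],[0,0,-5],[0,0,0],[0,0,0]])

```text
time: 8.32
position: [0.5393, -0.0266, 0.123]
ee_rot: [0.761, 0.595, 0.19, 0.176]
contact_force: [-1.0, 1.0, 0.5]
width: 0.0494
gripper_force: 21.6
```

```bash
python3 go.py .005
```

```text
t 8.32 turn deg(tool) [ 0.04  0.05 -0.  ] w 0.0494 gf 21.625292507724225
TCP height over lid home 0.011 offset tool(to goal) [ 0.0002 -0.0006  0.006 ]
shift in aligned tool [ 0.0002 -0.0006  0.006 ]
F tool [ 0.78 -0.84 -0.95] Ftorque tool [ 0.6   -0.064 -0.074] joints [ 0.61 -0.05 -0.68  2.23  0.12  0.43 -0.41]
```

Request:
servo_tool(claw=[-0.2,-0.2,-0.2,-0.2,-0.2,-0.2,-0.2,-0.2,-0.2,-0.2], dp=[[0,0,-0.00018],[0,0,-0.00018],[0,0,-0.00018],[0,0,-0.00018],[0,0,-0.00018],[0,0,-0.00018],[0,0,-0.00018],[0,0,-0.00018],[0,0,0],[0,0,0]], turn=[[0,0,-6],[0,0,-6],[0,0,-6],[0,0,-6],[0,0,-6],[0,0,-6],[0,0,-6],[0,0,-6],[0,0,0],[0,0,0]])

```text
time: 9.15
position: [0.5385, -0.0267, 0.1243]
ee_rot: [0.454, 0.853, 0.102, 0.238]
contact_force: [-2.5, -0.0, 3.7]
width: 0.0498
gripper_force: 21.8
```

```bash
python3 go.py .005
```

```text
t 9.15 turn deg(tool) [-0.03  0.08 -0.  ] w 0.0498 gf 21.811981269984244
TCP height over lid home 0.0125 offset tool(to goal) [ 0.0007 -0.0001  0.0075]
shift in aligned tool [ 0.0007 -0.0001  0.0075]
F tool [ 0.01 -0.38 -4.44] Ftorque tool [ 0.592  0.444 -0.045] joints [ 0.56 -0.05 -0.62  2.24  0.11  0.43  0.43]
```

Request:
servo_tool(claw=[-0.2,-0.2,-0.2,-0.2,-0.2,-0.2,-0.2,-0.2,-0.2,-0.2], dp=[[0,0,-0.00027],[0,0,-0.00027],[0,0,-0.00027],[0,0,-0.00027],[0,0,-0.00027],[0,0,-0.00027],[0,0,-0.00027],[0,0,-0.00027],[0,0,0],[0,0,0]], turn=[[0,0,-5],[0,0,-5],[0,0,-5],[0,0,-5],[0,0,-5],[0,0,-5],[0,0,-5],[0,0,-5],[0,0,0],[0,0,0]])

```text
time: 9.98
position: [0.5373, -0.0267, 0.1258]
ee_rot: [0.135, 0.956, 0.014, 0.258]
contact_force: [0.7, -1.3, -2.9]
width: 0.0499
gripper_force: 21.4
```

```bash
python3 go.py .005
```

```text
t 9.98 turn deg(tool) [-0.07  0.02  0.  ] w 0.0499 gf 21.43372462044681
TCP height over lid home 0.0145 offset tool(to goal) [0.0003 0.0005 0.0095]
shift in aligned tool [0.0003 0.0005 0.0095]
F tool [ 0.53 -1.32  2.94] Ftorque tool [ 0.271  0.641 -0.023] joints [ 0.51 -0.06 -0.57  2.24  0.11  0.44  1.13]
```

Request:
servo_tool(claw=[-0.2,-0.2,-0.2,-0.2,-0.2,-0.2,-0.2,-0.2,-0.2,-0.2], dp=[[0,0,-0.00012],[0,0,-0.00012],[0,0,-0.00012],[0,0,-0.00012],[0,0,-0.00012],[0,0,-0.00012],[0,0,-0.00012],[0,0,-0.00012],[0,0,0],[0,0,0]], turn=[[0,0,-5],[0,0,-5],[0,0,-5],[0,0,-5],[0,0,-5],[0,0,-5],[0,0,-5],[0,0,-5],[0,0,0],[0,0,0]])

```text
time: 10.82
position: [0.5371, -0.0265, 0.127]
ee_rot: [-0.201, 0.945, -0.075, 0.248]
contact_force: [-0.3, 0.6, -0.0]
width: 0.0493
gripper_force: 21.5
```

```bash
python3 go.py .005
```

```text
t 10.82 turn deg(tool) [-0.08  0.   -0.  ] w 0.0493 gf 21.501489025904448
TCP height over lid home 0.0156 offset tool(to goal) [0.0003 0.0006 0.0106]
shift in aligned tool [0.0003 0.0006 0.0106]
F tool [-0.01  0.6  -0.15] Ftorque tool [-0.215  0.53   0.028] joints [ 0.45 -0.06 -0.52  2.24  0.11  0.44  1.82]
```

Force is near zero, so this is a good time for a fresh grip: open, turn back, close.

Request:
servo_tool(claw=[0.2,0.4,0.6,0.6,0.6,0.6,0.6,0.6,0.6,0.6], dp=[[0,0,0],[0,0,0],[0,0,0],[0,0,0],[0,0,0],[0,0,0],[0,0,0],[0,0,0],[0,0,0],[0,0,0]], turn=[[0,0,0],[0,0,0],[0,0,0],[0,0,0],[0,0,5],[0,0,7],[0,0,7],[0,0,7],[0,0,7],[0,0,7]])

```text
time: 11.65
position: [0.5371, -0.0265, 0.1271]
ee_rot: [0.135, 0.956, 0.015, 0.259]
contact_force: [-0.2, -1.2, -0.1]
width: 0.0681
gripper_force: 0.0
```

Request:
servo_tool(claw=[0.6,0.6,0.6,0.6,0.6,0.6,0.6,0.6,0.6,0.6], dp=[[0,0,0],[0,0,0],[0,0,0],[0,0,0],[0,0,0],[0,0,0],[0,0,0],[0,0,0],[0,0,0],[0,0,0]], turn=[[0,0,7],[0,0,7],[0,0,7],[0,0,7],[0,0,7],[0,0,7],[0,0,7],[0,0,7],[0,0,7],[0,0,7]])

```text
time: 12.48
position: [0.5371, -0.0265, 0.1271]
ee_rot: [0.659, 0.706, 0.16, 0.204]
contact_force: [0.2, -0.4, 0.1]
width: 0.0682
gripper_force: 0.0
```

```bash
python3 go.py .0156
python3 - <<'E'
from h import *
s=sense();k=cal("wrist");a=get_image("wrist");np.savez("w4.npz",im=a,K=k[0],o=k[1],R=k[2])
b=cv2.resize(get_image("side")[190:265,260:360],(400,300),interpolation=cv2.INTER_CUBIC)
cv2.imwrite("pics/w4.png",np.hstack([a[80:380,120:520],b])[:,:,::-1])
E
```

```text
t 12.48 turn deg(tool) [ 0.03  0.07 -0.  ] w 0.0682 gf 0.0
TCP height over lid home 0.0157 offset tool(to goal) [ 0.0005 -0.0006  0.0001]
shift in aligned tool [ 0.0005 -0.0006  0.0001]
F tool [-0.39  0.2   0.03] Ftorque tool [0.43  0.077 0.058] joints [ 0.6  -0.06 -0.67  2.24  0.09  0.44 -0.08]
```

View pics/w4.png

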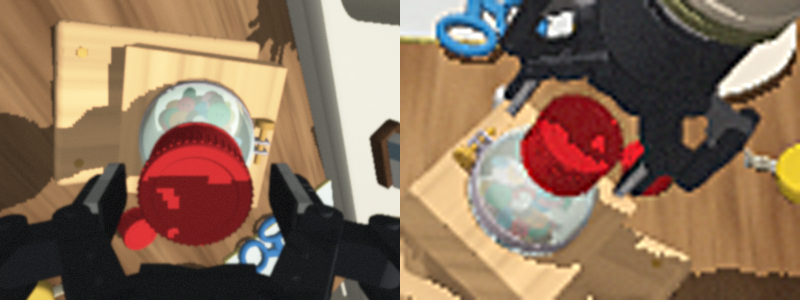

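Lid still square and centred between the pads (crop (195,185)), raised on its neck. Regripping at the same height.

Request:
servo_tool(claw=[0.3,0.2,0,-0.2,-0.2,-0.2,-0.2,-0.2,-0.2,-0.2], dp=[[0,0,0],[0,0,0],[0,0,0],[0,0,0],[0,0,0],[0,0,0],[0,0,0],[0,0,0],[0,0,0],[0,0,0]], turn=[[0,0,0],[0,0,0],[0,0,0],[0,0,0],[0,0,0],[0,0,0],[0,0,0],[0,0,0],[0,0,0],[0,0,0]], grip_force=22)

```text
time: 13.42
position: [0.5371, -0.0264, 0.1271]
ee_rot: [0.656, 0.708, 0.16, 0.204]
contact_force: [-3.2, -0.1, 2.6]
width: 0.0494
gripper_force: 22.3
```

```bash
python3 go.py .005
```

```text
t 13.42 turn deg(tool) [0.03 0.07 0.  ] w 0.0494 gf 22.346716225147247
TCP height over lid home 0.0157 offset tool(to goal) [ 0.0004 -0.0005  0.0106]
shift in aligned tool [ 0.0004 -0.0005  0.0107]
F tool [-0.1 -1.5 -3.9] Ftorque tool [ 0.649  0.29  -0.064] joints [ 0.6  -0.06 -0.67  2.24  0.09  0.44 -0.07]
```

Unscrewing on, about 12 mm per turn with a small catch-up.

Request:
servo_tool(claw=[-0.2,-0.2,-0.2,-0.2,-0.2,-0.2,-0.2,-0.2,-0.2,-0.2], dp=[[0,0,-0.0002],[0,0,-0.0002],[0,0,-0.0002],[0,0,-0.0002],[0,0,-0.0002],[0,0,-0.0002],[0,0,-0.0002],[0,0,-0.0002],[0,0,0],[0,0,0]], turn=[[0,0,-5],[0,0,-5],[0,0,-5],[0,0,-5],[0,0,-5],[0,0,-5],[0,0,-5],[0,0,-5],[0,0,0],[0,0,0]])

```text
time: 14.25
position: [0.5361, -0.0265, 0.1282]
ee_rot: [0.376, 0.89, 0.08, 0.246]
contact_force: [-1.7, 0.5, 2.0]
width: 0.0494
gripper_force: 22.5
```

```bash
python3 go.py .005
```

```text
t 14.25 turn deg(tool) [-0.04  0.06  0.  ] w 0.0494 gf 22.50060260295868
TCP height over lid home 0.0172 offset tool(to goal) [0.0006 0.0001 0.0122]
shift in aligned tool [0.0006 0.0001 0.0122]
F tool [ 0.65 -0.07 -2.58] Ftorque tool [0.427 0.569 0.014] joints [ 0.54 -0.07 -0.61  2.24  0.09  0.44  0.62]
```

Request:
servo_tool(claw=[-0.2,-0.2,-0.2,-0.2,-0.2,-0.2,-0.2,-0.2,-0.2,-0.2], dp=[[0,0,-0.0002],[0,0,-0.0002],[0,0,-0.0002],[0,0,-0.0002],[0,0,-0.0002],[0,0,-0.0002],[0,0,-0.0002],[0,0,-0.0002],[0,0,0],[0,0,0]], turn=[[0,0,-5],[0,0,-5],[0,0,-5],[0,0,-5],[0,0,-5],[0,0,-5],[0,0,-5],[0,0,-5],[0,0,0],[0,0,0]])

```text
time: 15.08
position: [0.5353, -0.0265, 0.1296]
ee_rot: [0.05, 0.965, -0.008, 0.259]
contact_force: [-0.5, -0.4, -0.3]
width: 0.0496
gripper_force: 22.8
```

```bash
python3 go.py .005
```

```text
t 15.08 turn deg(tool) [-0.07  0.02 -0.  ] w 0.0496 gf 22.804291248321533
TCP height over lid home 0.0187 offset tool(to goal) [0.0004 0.0005 0.0137]
shift in aligned tool [0.0004 0.0005 0.0137]
F tool [ 0.54 -0.41  0.03] Ftorque tool [ 0.044  0.692 -0.027] joints [ 0.48 -0.07 -0.55  2.24  0.1   0.45  1.32]
```

Request:
servo_tool(claw=[-0.2,-0.2,-0.2,-0.2,-0.2,-0.2,-0.2,-0.2,-0.2,-0.2], dp=[[0,0,-0.00017],[0,0,-0.00017],[0,0,-0.00017],[0,0,-0.00017],[0,0,-0.00017],[0,0,-0.00017],[0,0,-0.00017],[0,0,-0.00017],[0,0,0],[0,0,0]], turn=[[0,0,-6],[0,0,-6],[0,0,-6],[0,0,-6],[0,0,-6],[0,0,-6],[0,0,-6],[0,0,-6],[0,0,0],[0,0,0]])

```text
time: 15.92
position: [0.5347, -0.0264, 0.1309]
ee_rot: [-0.346, 0.902, -0.113, 0.233]
contact_force: [-3.6, 0.8, 2.8]
width: 0.0497
gripper_force: 23.1
```

```bash
python3 go.py .005
```

```text
t 15.92 turn deg(tool) [-0.07 -0.04  0.  ] w 0.0497 gf 23.07383269071579
TCP height over lid home 0.0202 offset tool(to goal) [-0.0001  0.0007  0.0152]
shift in aligned tool [-0.0001  0.0007  0.0152]
F tool [ 0.87  1.61 -4.22] Ftorque tool [-0.685  0.647 -0.052] joints [ 0.41 -0.08 -0.48  2.24  0.1   0.45  2.14]
```

Request:
servo_tool(claw=[-0.2,-0.2,-0.2,-0.2,-0.2,-0.2,-0.2,-0.2,-0.2,-0.2], dp=[[0,0,-0.0003],[0,0,-0.0003],[0,0,-0.0003],[0,0,-0.0003],[0,0,-0.0003],[0,0,0],[0,0,0],[0,0,0],[0,0,0],[0,0,0]], turn=[[0,0,-4],[0,0,-4],[0,0,-4],[0,0,-4],[0,0,-2],[0,0,0],[0,0,0],[0,0,0],[0,0,0],[0,0,0]])

```text
time: 16.75
position: [0.534, -0.0263, 0.1322]
ee_rot: [-0.485, 0.835, -0.148, 0.212]
contact_force: [0.5, 0.1, -0.7]
width: 0.0496
gripper_force: 22.9
```

```bash
python3 go.py .005
```

```text
t 16.75 turn deg(tool) [-0.06 -0.05 -0.  ] w 0.0496 gf 22.87519633769989
TCP height over lid home 0.0217 offset tool(to goal) [-0.0002  0.0007  0.0167]
shift in aligned tool [-0.0002  0.0007  0.0167]
F tool [-0.21 -0.    0.87] Ftorque tool [-0.508  0.247  0.064] joints [ 0.38 -0.08 -0.45  2.25  0.1   0.45  2.46]
```

Request:
servo_tool(claw=[-0.2,-0.2,-0.2,-0.2,-0.2,-0.2,-0.2,-0.2,-0.2,-0.2], dp=[[0,0,-0.0004],[0,0,-0.0004],[0,0,-0.0004],[0,0,-0.0004],[0,0,0],[0,0,0],[0,0,0],[0,0,0],[0,0,0],[0,0,0]], turn=[[0,0,0],[0,0,0],[0,0,0],[0,0,0],[0,0,0],[0,0,0],[0,0,0],[0,0,0],[0,0,0],[0,0,0]])

```text
time: 17.58
position: [0.5332, -0.0262, 0.1336]
ee_rot: [-0.485, 0.835, -0.149, 0.212]
contact_force: [-0.2, -0.4, -0.5]
width: 0.0499
gripper_force: 22.9
```

```bash
python3 go.py .005
```

```text
t 17.58 turn deg(tool) [-0.06 -0.05  0.  ] w 0.0499 gf 22.879238426685333
TCP height over lid home 0.0233 offset tool(to goal) [-0.0002  0.0007  0.0183]
shift in aligned tool [-0.0002  0.0007  0.0183]
F tool [0.6  0.19 0.36] Ftorque tool [-0.567  0.248  0.004] joints [ 0.38 -0.09 -0.45  2.25  0.1   0.46  2.47]
```

Free, with no resistance. Lifting along the axis, slowly at first and then clear.

Request:
servo_tool(claw=[-0.2,-0.2,-0.2,-0.2,-0.2,-0.2,-0.2,-0.2,-0.2,-0.2], dp=[[0,0,-0.001],[0,0,-0.001],[0,0,-0.001],[0,0,-0.002],[0,0,-0.003],[0,0,-0.003],[0,0,-0.003],[0,0,-0.003],[0,0,0],[0,0,0]], turn=[[0,0,0],[0,0,0],[0,0,0],[0,0,0],[0,0,0],[0,0,0],[0,0,0],[0,0,0],[0,0,0],[0,0,0]])

```text
time: 18.42
position: [0.5248, -0.0255, 0.1487]
ee_rot: [-0.486, 0.835, -0.149, 0.212]
contact_force: [0.8, -0.3, -1.3]
width: 0.0492
gripper_force: 22.9
```

Request:
servo_tool(claw=[-0.2,-0.2,-0.2,-0.2,-0.2,-0.2,-0.2,-0.2,-0.2,-0.2], dp=[[0,0,-0.005],[0,0,-0.007],[0,0,-0.008],[0,0,-0.008],[0,0,-0.008],[0,0,-0.008],[0,0,-0.006],[0,0,0],[0,0,0],[0,0,0]], turn=[[0,0,0],[0,0,0],[0,0,0],[0,0,0],[0,0,0],[0,0,0],[0,0,0],[0,0,0],[0,0,0],[0,0,0]], grip_force=40)

```text
time: 19.25
position: [0.4998, -0.0233, 0.1914]
ee_rot: [-0.486, 0.835, -0.149, 0.212]
contact_force: [0.3, -0.2, -1.3]
width: 0.049
gripper_force: 41.4
```

```bash
python3 go.py .005
python3 - <<'E'
from h import *
s=sense();k=cal("wrist");a=get_image("wrist");np.savez("w5.npz",im=a,K=k[0],o=k[1],R=k[2])
b=cv2.resize(get_image("side")[170:270,250:383],(400,300),interpolation=cv2.INTER_CUBIC)
cv2.imwrite("pics/w5.png",np.hstack([a[80:380,120:520],b])[:,:,::-1])
E
```

```text
t 19.25 turn deg(tool) [-0.05 -0.05 -0.  ] w 0.049 gf 41.350309323115084
TCP height over lid home 0.0901 offset tool(to goal) [-0.0001  0.0005  0.0851]
shift in aligned tool [-0.0001  0.0004  0.0851]
F tool [0.28 0.3  1.26] Ftorque tool [-0.527  0.261 -0.001] joints [ 0.29 -0.26 -0.35  2.25 -0.02  0.62  2.57]
```

View pics/w5.png

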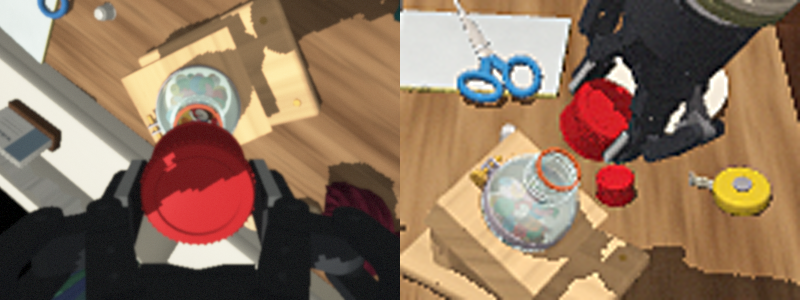

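Lid is off and held square in the fingers (crop (200,190)); the jar mouth is clear. Next: raise it, unwind the wrist and then level the tool.

Request:
servo_tool(claw=[-0.2,-0.2,-0.2,-0.2,-0.2,-0.2,-0.2,-0.2,-0.2,-0.2], dp=[[0,0,-0.003],[0,0,-0.005],[0,0,-0.005],[0,0,-0.005],[0,0,-0.005],[0,0,-0.003],[0,0,0],[0,0,0],[0,0,0],[0,0,0]], turn=[[0,0,6],[0,0,6],[0,0,6],[0,0,6],[0,0,6],[0,0,6],[0,0,6],[0,0,6],[0,0,6],[0,0,6]])

```text
time: 20.18
position: [0.4868, -0.0223, 0.2137]
ee_rot: [-0.0, 0.966, -0.022, 0.258]
contact_force: [0.1, -0.2, -0.5]
width: 0.0492
gripper_force: 41.4
```

Request:
servo_tool(claw=[-0.2,-0.2,-0.2,-0.2,-0.2,-0.2,-0.2,-0.2,-0.2,-0.2], dp=[[0,0,0],[0,0,0],[0,0,0],[0,0,0],[0,0,0],[0,0,0],[0,0,0],[0,0,0],[0,0,0],[0,0,0]], turn=[[0,0,6],[0,0,6],[0,0,6],[0,0,6],[0,0,6],[0,0,6],[0,0,6],[0,0,0],[0,0,0],[0,0,0]])

```text
time: 21.02
position: [0.4868, -0.0225, 0.214]
ee_rot: [0.342, 0.903, 0.071, 0.249]
contact_force: [0.7, -0.4, -1.5]
width: 0.049
gripper_force: 41.5
```

```bash
cat > pl.py <<'E'
from h import *
import sys
G=np.array([float(v) for v in sys.argv[1:4]])
s=sense();p=s["position"];q=R.from_quat(s["ee_rot"]);T=q.as_matrix()
z=T[:,2];d=np.array([0,0,-1.]);ax=np.cross(z,d);n=np.linalg.norm(ax);rv=ax/n*np.arctan2(n,z@d) if n>1e-6 else ax
T2=(R.from_rotvec(rv)*q).as_matrix()
print("t",s["time"],"p",p.round(4),"level turn",np.degrees(T.T@rv).round(2),"then shift",(T2.T@(G-p)).round(4),"joints",np.round(s["joints"],2),"w",s["width"],"gf",s["gripper_force"]);print("T2",T2.round(2).tolist(),"Fw",np.round(s["contact_force"],2))
E
python3 pl.py .584 -.296 .16
```

```text
t 21.0167 p [ 0.4868 -0.0225  0.214 ] level turn [17.91 24.08  0.  ] then shift [-0.254  -0.1406  0.054 ] joints [ 0.68 -0.36 -0.65  2.23 -0.28  0.69  1.03] w 0.049041035858159436 gf 41.49581128297086
T2 [[-0.75, 0.66, 0.0], [0.66, 0.75, -0.0], [-0.0, 0.0, -1.0]] Fw [ 0.68 -0.4  -1.53]
```

Request:
servo_tool(claw=[-0.2,-0.2,-0.2,-0.2,-0.2,-0.2,-0.2,-0.2,-0.2,-0.2], dp=[[0,0,0],[0,0,0],[0,0,0],[0,0,0],[0,0,0],[0,0,0],[-0.01,-0.005,0],[-0.02,-0.011,0],[-0.025,-0.014,0],[-0.025,-0.014,0]], turn=[[3,4,0],[3,4,0],[3,4,0],[3,4,0],[3,4,0],[3,4,0],[0,0,0],[0,0,0],[0,0,0],[0,0,0]])

```text
time: 21.85
position: [0.5178, -0.1095, 0.2139]
ee_rot: [0.354, 0.935, -0.0, 0.001]
contact_force: [0.6, 0.0, 0.4]
width: 0.0488
gripper_force: 41.7
```

Request:
servo_tool(claw=[-0.2,-0.2,-0.2,-0.2,-0.2,-0.2,-0.2,-0.2,-0.2,-0.2], dp=[[-0.025,-0.014,0],[-0.025,-0.014,0],[-0.025,-0.014,0],[-0.025,-0.014,0],[-0.025,-0.014,0],[-0.025,-0.014,0],[-0.015,-0.008,0.005],[-0.009,-0.004,0.01],[0,0,0.01],[0,0,0]], turn=[[0,0,0],[0,0,0],[0,0,0],[0,0,0],[0,0,0],[0,0,0],[0,0,0],[0,0,0],[0,0,0],[0,0,0]])

```text
time: 22.68
position: [0.5824, -0.2946, 0.1862]
ee_rot: [0.355, 0.935, 0.0, -0.001]
contact_force: [-0.2, 0.7, -1.3]
width: 0.0489
gripper_force: 41.7
```

```bash
python3 pl.py .584 -.296 .16
python3 - <<'E'
from h import *
k=cal("wrist");a=get_image("wrist");np.savez("w6.npz",im=a,K=k[0],o=k[1],R=k[2])
for c in("scene","side","wrist"):
    if c!="wrist": im=get_image(c)
    for d in outline_of("saucer",c)[:1]:
        cn=max(cv2.findContours(d["region"].astype(np.uint8),0,1)[0],key=len);h=cv2.convexHull(cn)[:,0];e=cv2.fitEllipse(h);K=k if c=="wrist" else cal(c)
        o,dd=ray("",e[0],K);print(c,d["conf"],e[0],(o+dd*(.012-o[2])/dd[2]).round(4))
    if c=="side":S=im
b=cv2.resize(S[120:220,270:403],(400,300),interpolation=cv2.INTER_CUBIC)
cv2.imwrite("pics/w6.png",np.hstack([a[80:380,120:520],b])[:,:,::-1])
E
```

```text
t 22.6833 p [ 0.5824 -0.2946  0.1862] level turn [-0.02 -0.16  0.  ] then shift [-0.0021 -0.      0.0262] joints [ 0.85  0.49 -0.62  1.41  0.29  1.33  1.06] w 0.04893800116499889 gf 41.71181178343488
T2 [[-0.75, 0.66, -0.0], [0.66, 0.75, -0.0], [-0.0, -0.0, -1.0]] Fw [-0.17  0.72 -1.28]
scene 0.6 (356.50836181640625, 246.644775390625) [ 0.5855 -0.3008  0.012 ]
side 0.88 (332.8840026855469, 197.9757843017578) [ 0.5857 -0.2924  0.012 ]
```

View pics/w6.png

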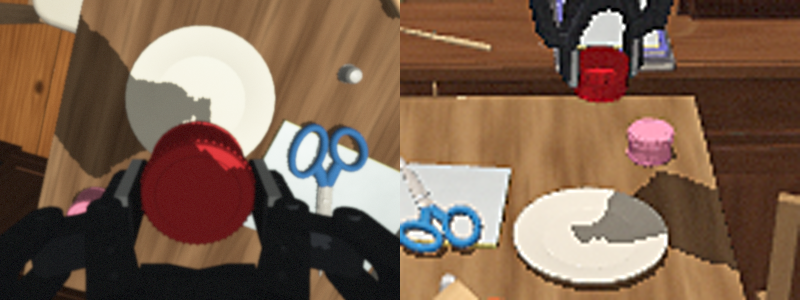

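Lid is level in the fingers above the saucer (saucer centre about (0.585,-0.297)). Descending.

Request:
servo_tool(claw=[-0.2,-0.2,-0.2,-0.2,-0.2,-0.2,-0.2,-0.2,-0.2,-0.2], dp=[[-0.0035,0,0.015],[0,0,0.022],[0,0,0.025],[0,0,0.025],[0,0,0.025],[0,0,0.022],[0,0,0.016],[0,0,0.008],[0,0,0.004],[0,0,0]], turn=[[0,-0.2,0],[0,0,0],[0,0,0],[0,0,0],[0,0,0],[0,0,0],[0,0,0],[0,0,0],[0,0,0],[0,0,0]])

```text
time: 23.82
position: [0.5868, -0.2983, 0.0274]
ee_rot: [0.355, 0.935, -0.001, 0.002]
contact_force: [-0.3, 0.0, -1.1]
width: 0.0488
gripper_force: 41.7
```

```bash
python3 pl.py .585 -.297 .0125
```

```text
t 23.8167 p [ 0.5868 -0.2983  0.0274] level turn [0.01 0.23 0.  ] then shift [ 0.0022 -0.0002  0.0149] joints [ 0.82  0.65 -0.57  1.54  0.39  1.06  0.99] w 0.04881596390083413 gf 41.71160799706513
T2 [[-0.75, 0.66, -0.0], [0.66, 0.75, 0.0], [0.0, 0.0, -1.0]] Fw [-0.27  0.   -1.14]
```

Request:
servo_tool(claw=[-0.2,-0.2,-0.2,-0.2,-0.2,-0.2,-0.2,-0.2,-0.2,-0.2], dp=[[0.001,0,0.002],[0,0,0.002],[0,0,0.002],[0,0,0.0015],[0,0,0.001],[0,0,0.001],[0,0,0.001],[0,0,0.001],[0,0,0],[0,0,0]], turn=[[0,0.2,0],[0,0,0],[0,0,0],[0,0,0],[0,0,0],[0,0,0],[0,0,0],[0,0,0],[0,0,0],[0,0,0]])

```text
time: 24.65
position: [0.5859, -0.2977, 0.0158]
ee_rot: [0.356, 0.935, -0.0, 0.0]
contact_force: [0.4, 0.1, -0.7]
width: 0.0491
gripper_force: 41.7
```

```bash
python3 pl.py .585 -.297 .0125
```

```text
t 24.65 p [ 0.5859 -0.2977  0.0158] level turn [ 0.01  0.03 -0.  ] then shift [ 0.0012 -0.0001  0.0033] joints [ 0.81  0.66 -0.57  1.55  0.39  1.05  0.99] w 0.049083506158324235 gf 41.71107705343729
T2 [[-0.75, 0.66, 0.0], [0.66, 0.75, -0.0], [-0.0, -0.0, -1.0]] Fw [ 0.43  0.15 -0.69]
```

Request:
servo_tool(claw=[-0.2,-0.2,-0.2,-0.2,-0.2,-0.2,-0.2,-0.2,-0.2,-0.2], dp=[[0,0,0.0005],[0,0,0.0005],[0,0,0.0005],[0,0,0.0005],[0,0,0.0005],[0,0,0.0005],[0,0,0],[0,0,0],[0,0,0],[0,0,0]], turn=[[0,0,0],[0,0,0],[0,0,0],[0,0,0],[0,0,0],[0,0,0],[0,0,0],[0,0,0],[0,0,0],[0,0,0]])

```text
time: 25.48
position: [0.586, -0.2978, 0.0129]
ee_rot: [0.356, 0.935, -0.0, 0.0]
contact_force: [0.1, -1.0, -0.2]
width: 0.0488
gripper_force: 41.7
```

```bash
python3 pl.py .585 -.297 .0125
```

```text
t 25.4833 p [ 0.586  -0.2978  0.0129] level turn [ 0.01  0.04 -0.  ] then shift [ 0.0013 -0.0001  0.0004] joints [ 0.81  0.67 -0.57  1.55  0.39  1.04  0.99] w 0.048825517834725864 gf 41.73429601357043
T2 [[-0.75, 0.66, -0.0], [0.66, 0.75, 0.0], [0.0, -0.0, -1.0]] Fw [ 0.15 -0.97 -0.24]
```

Request:
servo_tool(claw=[-0.2,-0.2,-0.2,-0.2,-0.2,-0.2,-0.2,-0.2,-0.2,-0.2], dp=[[0,0,0.0004],[0,0,0.0004],[0,0,0.0004],[0,0,0.0004],[0,0,0],[0,0,0],[0,0,0],[0,0,0],[0,0,0],[0,0,0]], turn=[[0,0,0],[0,0,0],[0,0,0],[0,0,0],[0,0,0],[0,0,0],[0,0,0],[0,0,0],[0,0,0],[0,0,0]])

```text
time: 26.32
position: [0.5864, -0.2982, 0.0124]
ee_rot: [0.356, 0.935, -0.0, 0.001]
contact_force: [-2.9, 0.1, 9.4]
width: 0.0488
gripper_force: 42.6
```

```bash
python3 pl.py .585 -.297 .0125
```

```text
t 26.3167 p [ 0.5864 -0.2982  0.0124] level turn [ 0.    0.11 -0.  ] then shift [ 0.0018 -0.     -0.0001] joints [ 0.81  0.67 -0.57  1.55  0.39  1.04  0.99] w 0.04877776328703164 gf 42.6262282806465
T2 [[-0.75, 0.66, -0.0], [0.66, 0.75, -0.0], [0.0, -0.0, -1.0]] Fw [-2.89  0.07  9.42]
```

Contact on the saucer, as expected. I'll ease off, release, then rise.

Request:
servo_tool(claw=[-0.2,-0.2,0.2,0.3,0.4,0.5,0.6,0.6,0.6,0.6], dp=[[0,0,-0.0006],[0,0,-0.0004],[0,0,0],[0,0,0],[0,0,0],[0,0,0],[0,0,0],[0,0,0],[0,0,0],[0,0,0]], turn=[[0,0,0],[0,0,0],[0,0,0],[0,0,0],[0,0,0],[0,0,0],[0,0,0],[0,0,0],[0,0,0],[0,0,0]], grip_force=20)

```text
time: 27.15
position: [0.586, -0.2978, 0.0122]
ee_rot: [0.356, 0.935, -0.0, 0.0]
contact_force: [0.9, 0.1, -0.3]
width: 0.0686
gripper_force: 0.0
```

Request:
servo_tool(claw=[0.6,0.6,0.6,0.6,0.6,0.6,0.6,0.6,0.6,0.6], dp=[[0,0,-0.005],[0,0,-0.01],[0,0,-0.015],[0,0,-0.02],[0,0,-0.02],[0,0,-0.02],[0,0,-0.02],[0,0,-0.02],[0,0,0],[0,0,0]], turn=[[0,0,0],[0,0,0],[0,0,0],[0,0,0],[0,0,0],[0,0,0],[0,0,0],[0,0,0],[0,0,0],[0,0,0]])

```text
time: 27.98
position: [0.5869, -0.298, 0.145]
ee_rot: [0.355, 0.935, -0.0, 0.002]
contact_force: [-0.7, 0.9, -0.1]
width: 0.0683
gripper_force: 0.0
```

```bash
python3 pl.py .585 -.297 .0125
python3 - <<'E'
from h import *
a=get_image("wrist");S=get_image("scene")
b=cv2.resize(S[190:290,290:423],(400,300),interpolation=cv2.INTER_CUBIC)
cv2.imwrite("pics/w7.png",np.hstack([a[80:380,120:520],b])[:,:,::-1])
E
```

```text
t 27.9833 p [ 0.5869 -0.298   0.145 ] level turn [0.06 0.26 0.  ] then shift [ 0.0021 -0.0005  0.1325] joints [ 0.84  0.53 -0.61  1.45  0.31  1.25  1.04] w 0.06830518189729692 gf 0.0
T2 [[-0.75, 0.66, 0.0], [0.66, 0.75, -0.0], [-0.0, 0.0, -1.0]] Fw [-0.68  0.9  -0.05]
```

View pics/w7.png

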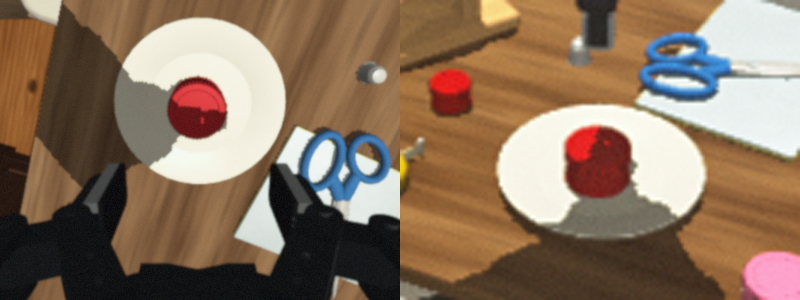

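The lid sits flat, open side down, in the middle of the saucer (crop (198,107)), and the gripper is clear of everything. Handing in.

```bash
python3 -c "
from bench import *
print(close_job())"
```

```text
the job is handed in; nothing more can be done
None
```

I unscrewed the red lid with two grips, set it flat and open side down in the middle of the saucer, released it and handed the job in at about 28 s; the hand-in returned no verdict.

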